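# Reset the emergency radio with the probe

### The arm

A 7-joint arm with a two-finger parallel gripper is mounted at the origin on the work surface. World frame = base frame: x ahead of the robot, y to its left, z up, the work surface at z = 0. Lengths are in m, angles in rad, forces in N, time in s.
With the tool pointing down it reaches from about 0.4 to 0.875 m from the base axis. Payload 19.3 kg.
Tool frame: the origin (TCP) lies at the very end of the fingers, on their centre line; the grasp point (between the pads) lies 19 mm behind it; z points along the fingers, y is the line along which they close (so a half turn about z gives the same grasp; the last joint's range is limited). The gripper opens to 85 mm and grips with 20 to 120 N. Pads are 22 mm wide; open, the fingers measure 114 mm over their backs; the gripper's body (76 mm by 85 mm) begins 54 mm behind the grasp point. The pads swing forward as they close: fully open they stand 13 mm farther back than shut.
Start: joints at [-1.278, 0.521, -0.036, 1.599, 0.021, 1.021, -0.113], TCP at [0.222, 0.584, 0.231] pointing down, gripper open.
Joint ranges: [-2.91, 2.91], [-0.3, 2.13], [-1.5, 1.42], [0.17, 2.43], [-1.26, 4.41], [0.16, 1.93], [-2.52, 2.52]. Speed limits (rad/s): [1.89, 1.89, 2.39, 2.39, 3.01, 3.01, 3.01].

### API

Orientations are given as [roll, pitch, yaw] about the fixed x, y, z axes, in that order (R = Rz(yaw) Ry(pitch) Rx(roll)).
In Python, from workcell import bot gives the robot as it stands.
- The arm moves only by the tool carry_out, never from a script. Its argument "rows" is a list that holds one entry, the list of rows, each a list of 4 numbers: the shift along the tool's x, y, z in m, then the turn about the tool's z in degrees. In form: [[[x, y, z, twist], ...]]. A call has 1 to 12 rows; each row is the pose to reach, as a shift and turn from the pose commanded when the call began, along the tool's axes at that moment; what a row does not reach only later rows make up. A row lasts 1/12 s, in which the tool goes at most 41.7 mm and 7.16 degrees, less where a joint would pass 70% of its speed; a pose out of reach is approached as far as the arm can. A call with a gripper value outside its range is refused whole. "grip" is the finger opening in m, from 0 to 0.0854, set as the call begins (left out, the last holds). The fingers move at their own pace and stop on an object; "grip_force" is the grip in N (left out, the last holds). Time passes only in rows, so rows that repeat a pose let the fingers close. It gives the time, the measured TCP pose, the force, the opening and the grip force at its end, in the units of the state.
- bot.observe(): the state, without advancing time (a new reading comes with each control period).
- bot.grab_frame(name): name is "side" or "top" or "wrist"; returns a dict with "pixels" (400x640x3 uint8, red, green, blue), "K" (3x3 intrinsics, pixels), "pose" (4x4, takes a point from camera to world coordinates). Camera axes: x right, y down, z forward; pixel columns grow to the right and rows downward; lengths in m; the calibration is good to about 2 mm. A picture is of the moment at which its call begins. There is no depth.
- bot.job_done(): hands the job in; it is judged then, once.
Trained networks look in a picture, given as the dict that the camera call returned (one of the last four; its "shot" number tells which), for a name from the list of things; names that differ only in an ending like _2 or _b are one class to them, and where a whole thing is asked for, a point or a joint stands for the part that bears it (a point fixed in the world has none). Each returns a list of dicts, best first, with "conf" (0 to 1); they miss things now and then, are a little off and sometimes report something else, mostly with a low value. They report only what shows in the picture. A call takes as long as a camera call. They do not tell look-alikes from the thing itself.
- bot.look_for(picture, label): "position" ([column, row] in pixels, amid what is visible of it).
- bot.regions_of(picture, label): "region" (400x640 bool, what is visible of it) and "position" ([column, row] in pixels, amid what is visible of it).
- bot.spot_point(picture, label): "position" ([column, row] in pixels: a listed point, or the origin of a listed thing).
The state is a dict: "clock": time; "qpos": joint angles; "qd": joint speeds; "joint_efforts": joint torques, N m; "position": TCP position; "tool_rot": TCP orientation; "force": force on the tool from outside, world axes, zero at the start; "moment": the same for the moment, N m; "grip_width": finger opening in m; "finger_force": force on a finger pad.
Only numpy, scipy, OpenCV 4.12 (cv2) and the standard library are available. Lean on these libraries where they do the work, as an engineer would, in place of code of your own. Each camera call takes 0.05 s, during which the arm holds its last target. There are 200 camera calls.

### The job

The emergency radio has just had new batteries and must be reset: take the yellow pin probe from its wooden rest, push the red button sunk in the radio's sloping front fully in with the tip of the pin, and keep it fully in for at least two seconds. Press gently, for the switch is delicate and the radio must not shift on the bench or tip, then lay the probe back in its rest as it lay before (either way round) and leave everything else on the bench where it is.

Things in the scene. Friction and masses are not known exactly. Their poses are not given: they have to be found in the camera images.
- radio: Black wedge-shaped weather radio, loose on rubber feet, 0.7 to 1.2 kg, 116 deep (x) x 200 wide (y) x 130 mm high. Origin on the bench under it, x out of its front, z up. The grey front leans back 30 degrees, from x = 58, z = 16 mm to x = -4, z = 124 mm, with display and loudspeaker above, four keys across the middle, silver dial (10 mm proud) low at the -y side. Slides if pushed hard.
- recess_mouth (a point): Centre of the mouth of the reset recess, level with the radio's front, low on its +y side, at (43.8, 42, 40.6) mm from the radio's origin, inside a flat white ring 28 mm across. The bore is round, 12 mm wide, square to the front. Axes as the radio's.
- reset_button_top (a point): Centre of the outer end of the red reset button (10 mm across), on the bore's axis, 6 mm below the front when not pressed; moves with the button. Its z axis points straight out of the front along the bore (30 degrees above the horizontal), its y axis is the radio's y.
- reset_button (a joint): How far the reset button is pushed in: 0 at rest, 0.005 m fully in. Spring: about 1.5 N to start it, 5 N fully in, where it meets a hard stop; it springs back when let go. The switch behind it is delicate: more than 12 N on the button breaks it.
- probe: Loose pin-vise probe, 0.09 kg: yellow handle with black bands, 110 mm long, 16 x 16 mm in section, a collet in its end gripping a straight steel pin 6 mm across with a rounded end. The pin is clamped fast wherever it was last set: it stands 56 to 76 mm out of the handle. Origin at the handle's middle, on the axis; x along the axis to the pin's tip. It starts level in the rest, tip roughly to the robot.
- probe_rest: Wooden rest screwed to the bench: base 110 (x) x 70 (y) x 12 mm, two upright cheeks at x = -32 and +32 mm, 8 mm thick, 56 mm wide, 60 mm high. Each has a notch open at the top, 22 mm wide, floor at z = 40 mm, flared in its top 8 mm to 34 mm. The handle lies along x in both notches, with 56 mm clear between the cheeks for fingers. Origin under the middle of its base, z up.
- rest_seat (a point): Where the middle of the handle belongs in the rest: 48 mm above the bench, midway between the cheeks. Its x axis is the direction in which the probe lies (tip either way).
- battery0: Bystander: spent copper and black D cell standing on end, 33 mm across, 61 mm high; origin under it.
- battery1: Bystander: a second D cell like it.
- torch: Bystander: black torch lying, 165 mm long, head 50 mm across; origin on the bench under its middle, x towards the head.
- screwdriver: Bystander: red-handled screwdriver lying, 180 mm long; not the tool for this job.
- screw_jar: Bystander: glass jar with steel lid, 70 mm across, 95 mm high; origin under it.
- tape_roll: Bystander: grey roll of tape lying flat, 96 mm across, 24 mm high; origin under it.
- carton: Bystander: white and green carton, 160 x 90 x 65 mm; origin under it.
There are look-alikes about, which are no part of the job. Of the things that look like the probe_rest, the smaller one is meant.

How it is judged:
On the way, in this order (a step that is already met when the one before it is completed fails the run):
1. the probe is lifted out of its rest (height (world z) of probe above 0.085 m), for 0.1 s.
2. the reset button is pushed fully in by the probe (to within 0.6 mm of its stop) and kept there for 2 s (value of joint reset_button above 0.0044 m and contact force between probe and reset_button above 1 N), for 2 s.
At the end, for the whole second after the job is handed in: probe level and still in both notches of its rest (handle's middle within 18 mm of the rest's middle in plan, 45 to 52 mm above the bench, within 0.15 rad of the rest's length, either way round); button out (under 1 mm); radio upright, still, within 5 mm of where it stood (horizontal distance between probe and rest_seat below 0.018 m and z of probe in the frame of probe_rest between 0.045 and 0.052 m and angle between the x axis of probe and the x axis of probe_rest, either way round below 0.15 rad and linear speed of each of probe, radio below 0.02 m/s and value of joint reset_button below 0.001 m and distance of radio from where it was at the start of the episode below 0.005 m and angle between radio's own z axis and vertical below 0.06 rad); the robot touches nothing.
It fails at once if the radio shifts more than 5 mm or tips more than 0.12 rad (distance of radio from where it was at the start of the episode above 0.005 m or angle between radio's own z axis and vertical above 0.12 rad).
It fails at once if the probe bears on the reset button with more than 12 N (contact force between probe and reset_button above 12 N).
It fails at once if the probe bears on the radio with more than 25 N (contact force between probe and radio above 25 N).
It fails at once if a bystander is moved more than 25 mm (distance of any of battery0, battery1, torch, screwdriver, screw_jar, tape_roll, carton from where it was at the start of the episode above 0.025 m).
It also fails if it takes over 59 s, if anything falls off the work surface, if the arm or the gripper's body presses on something with over 40 N, if the wrist force passes 120 N, or if a joint passes its speed limit or range.

## Working session

There is one attempt and no reset: what is moved stays moved. The work goes in short steps, Python scripts to look and compute and a tool call to move; the robot and the scene stay as the last step left them, time stands still between calls to the robot, and variables do not carry over. Pictures are saved under pics/ and viewed, at most 12 in all, crops included, and the job is handed in when it is done.

Besides the shell and the picture viewer there is one more tool, called after ">>>" as name([rows], argument=value, ...), one row to a line, values as JSON. carry_out: Moves the arm, as the interface text tells. Its arguments: {"type":"object","properties":{"rows":{"type":"array","items":{"type":"array","items":{"type":"array","items":{"type":"number"}}}},"grip":{"type":"number"},"grip_force":{"type":"number"}},"required":["rows"]}

```bash
mkdir -p pics
cat > h.py <<'E'
import numpy as np, cv2
from workcell import bot
from scipy.spatial.transform import Rotation as R
def save(p,n): cv2.imwrite(f'pics/{n}.png',cv2.cvtColor(p['pixels'],cv2.COLOR_RGB2BGR))
def ray(p,uv):
    d=np.linalg.inv(p['K'])@[uv[0],uv[1],1]; return p['pose'][:3,3],p['pose'][:3,:3]@d
def onz(p,uv,z):
    o,d=ray(p,uv); return o+d*(z-o[2])/d[2]
def proj(p,X):
    c=p['pose'][:3,:3].T@(np.array(X)-p['pose'][:3,3]); q=p['K']@c; return q[:2]/q[2]
def tri(obs):
    A=0;b=0
    for p,uv in obs:
        o,d=ray(p,uv); d=d/np.linalg.norm(d); M=np.eye(3)-np.outer(d,d); A=A+M; b=b+M@o
    return np.linalg.solve(A,b)
E
python3 - <<'E'
from h import *
np.set_printoptions(precision=4,suppress=True)
s=bot.observe(); print(s['clock'],s['position'],s['tool_rot'],s['force'])
P={n:bot.grab_frame(n) for n in('top','side')}
for n,p in P.items():
    save(p,n); print(n,p['pose'][:3,3],p['pose'][:3,2],p['K'][0,0])
    for l in ['radio','recess_mouth','reset_button_top','probe','probe_rest','rest_seat']:
        print(l,[(np.round(r['position']),round(r['conf'],2)) for r in bot.spot_point(p,l)[:3]])
    for l in ['battery0','torch','screwdriver','screw_jar','tape_roll','carton']:
        print(l,[(np.round(r['position']),np.round(onz(p,r['position'],.0)[:2],3),round(r['conf'],2)) for r in bot.spot_point(p,l)[:3]])
cv2.imwrite('pics/both.png',cv2.resize(np.vstack([cv2.imread('pics/top.png'),cv2.imread('pics/side.png')]),(480,600),interpolation=cv2.INTER_AREA))
E
```

```text
0.0 [0.2217 0.584  0.2307] [-3.1405  0.0001  2.7788] [ 0.6449 -1.0754 -0.3217]
top [0.4393 0.0323 1.3115] [ 0.0925 -0.0093 -0.9957] 412.89458651287157
radio [(array([276., 243.]), 0.95)]
recess_mouth [(array([266., 223.]), 0.77), (array([394., 233.]), 0.32)]
reset_button_top []
probe [(array([393., 232.]), 0.63)]
probe_rest [(array([386., 236.]), 0.9), (array([437., 261.]), 0.87)]
rest_seat [(array([442., 255.]), 0.91), (array([391., 233.]), 0.69), (array([266., 224.]), 0.39)]
battery0 [(array([353., 164.]), array([ 0.676, -0.09 ]), 0.67), (array([324., 155.]), array([0.706, 0.005]), 0.61)]
torch [(array([175., 170.]), array([0.65 , 0.481]), 0.84)]
screwdriver [(array([395., 152.]), array([ 0.719, -0.225]), 0.75)]
screw_jar [(array([460., 201.]), array([ 0.561, -0.43 ]), 0.88)]
tape_roll [(array([298., 169.]), array([0.66 , 0.089]), 0.91), (array([278., 241.]), array([0.428, 0.147]), 0.44)]
carton [(array([236., 148.]), array([0.724, 0.29 ]), 0.82), (array([267., 221.]), array([0.492, 0.183]), 0.37)]
side [-0.1603 -0.6538  1.0822] [ 0.5169  0.4625 -0.7204] 502.9615970769005
radio [(a
[... 164 characters left out ...]
utton_top [(array([343., 282.]), 0.24)]
probe [(array([348., 269.]), 0.62)]
probe_rest [(array([372., 344.]), 0.89), (array([345., 279.]), 0.83)]
rest_seat [(array([345., 268.]), 0.93), (array([379., 329.]), 0.85)]
battery0 [(array([363., 215.]), array([ 0.675, -0.089]), 0.73), (array([351., 193.]), array([ 0.724, -0.005]), 0.52)]
torch [(array([226., 136.]), array([0.664, 0.498]), 0.81)]
screwdriver [(array([407., 228.]), array([ 0.717, -0.215]), 0.78)]
screw_jar [(array([446., 301.]), array([ 0.576, -0.426]), 0.88)]
tape_roll [(array([319., 190.]), array([0.67 , 0.077]), 0.94), (array([409., 229.]), array([ 0.717, -0.222]), 0.74)]
carton [(array([278., 150.]), array([0.726, 0.306]), 0.85)]
```

Run:
```python
import cv2,numpy as np
t=cv2.imread('pics/top.png')[130:300,140:500]; s=cv2.imread('pics/side.png')[110:380,180:490]
t=cv2.resize(t,(560,264),interpolation=cv2.INTER_CUBIC); s=cv2.resize(s,(385,335)) 
c=np.zeros((600,560,3),np.uint8); c[:264]=t; c[264:599,:385]=s; cv2.imwrite('pics/c1.png',c)
```

```text
(no output)
```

View pics/c1.png

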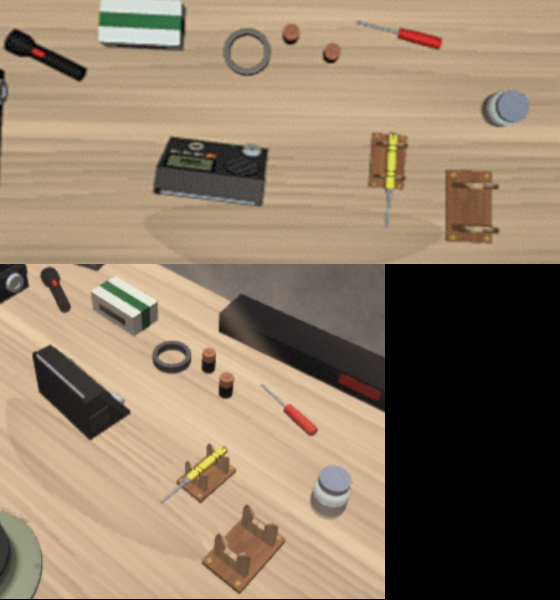

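The top picture (shown in the upper part) has the radio facing +x, away from the robot, with its white ring at full-image pixel (265, 224) and the dial on its right. The probe lies in the left, smaller rest at about (391, 233), tip towards the robot, and the empty larger rest is at (440, 258).

Run:
```python
from h import *
np.set_printoptions(precision=4,suppress=True)
P={n:bot.grab_frame(n) for n in('top','side','wrist')}
p=P['top']
hsv=cv2.cvtColor(p['pixels'],cv2.COLOR_RGB2HSV)
m=cv2.inRange(hsv,(24,140,110),(34,255,255)); m[:,:370]=0;m[:,410:]=0;m[:200]=0;m[290:]=0
ys,xs=np.nonzero(m); W=np.array([onz(p,(x,y),.054)[:2] for x,y in zip(xs,ys)])
c=W.mean(0);u,s,vt=np.linalg.svd(W-c,full_matrices=False);t=(W-c)@vt[0]
print('yellow n',len(xs),'mid',c+vt[0]*(t.max()+t.min())/2,'len',np.ptp(t),'wid',np.ptp((W-c)@vt[1]),'dir',vt[0],np.degrees(np.arctan2(vt[0][1],vt[0][0])))
for l in ['recess_mouth','rest_seat']:
    a={n:[q for q in bot.spot_point(P[n],l)] for n in('top','side')}
    for i in a['top'][:2]:
        print(l,i['position'],onz(p,i['position'],.0406 if l[0:3]=='rec' else .048))
for l in ['radio','probe_rest']:
    for r in bot.regions_of(p,l)[:2]:
        cs,_=cv2.findContours(r['region'].astype(np.uint8),0,2); k=max(cs,key=cv2.contourArea); rc=cv2.minAreaRect(k)
        z=.012 if l!='radio' else .0
        b=np.array([onz(p,q,z)[:2] for q in cv2.boxPoints(rc)]); e=b[1]-b[0];f=b[2]-b[1]
        print(l,r['conf'],b.mean(0),np.linalg.norm(e),np.linalg.norm(f),np.degrees(np.arctan2(e[1],e[0])))
w=P['wrist'];s=bot.observe();print('wrist',w['pose'][:3,3]-s['position'],w['pose'][:3,2],w['K'][0,0])
im=cv2.cvtColor(p['pixels'],cv2.COLOR_RGB2BGR)
a=cv2.resize(im[210:270,230:320],None,fx=5,fy=5,interpolation=cv2.INTER_CUBIC)
b=cv2.resize(im[205:285,365:425],None,fx=5,fy=5,interpolation=cv2.INTER_CUBIC)
c=np.zeros((400,750,3),np.uint8);c[:300,:450]=a;c[:400,450:]=b;cv2.imwrite('pics/c2.png',c)
```

```text
yellow n 184 mid [ 0.4562 -0.2009] len 0.1036266466689803 wid 0.01635381252243033 dir [-0.9969  0.0792] 175.4591538015652
recess_mouth [267.3, 224.0] [0.4802 0.178  0.0406]
rest_seat [444.9, 259.0] [ 0.3795 -0.3648  0.048 ]
rest_seat [394.3, 154.5] [ 0.7002 -0.2126  0.048 ]
radio 0.7 [0.4344 0.1589] 0.12455671217078387 0.22382211717858258 -4.303179877180144
probe_rest 0.68 [ 0.4586 -0.1824] 0.03791490202149187 0.10341915127222308 -89.36278321797526
wrist [-0.0619  0.0237  0.1419] [ 0.2441 -0.0917 -0.9654] 332.679764662438
```

View pics/c2.png

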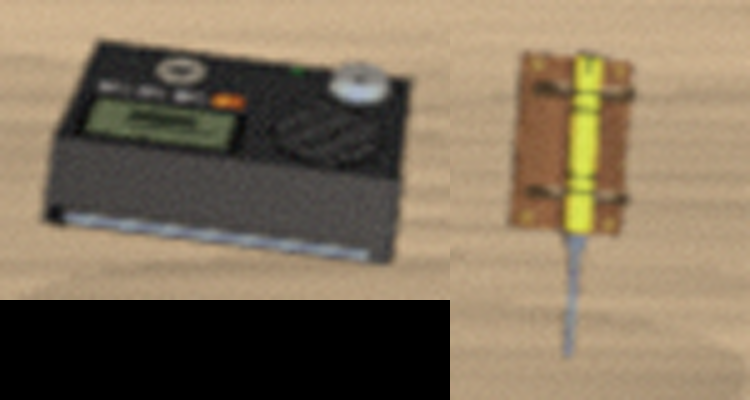

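The crops show the ring at full-image pixel (266.2, 224) and the front's bottom edge from (249.6, 218) to (312.4, 225.6). The probe lies straight in the smaller rest. Next I compute the yaws and start the approach.

```bash
cat >> h.py <<'E'
def rel(target,yaw=None):
    s=bot.observe(); Rt=R.from_euler('xyz',s['tool_rot'])
    d=Rt.inv().apply(np.array(target)-s['position']); return np.round(d*1000,1), None if yaw is None else -((np.degrees(yaw-s['tool_rot'][2])+180)%360-180)
E
python3 - <<'E'
from h import *
np.set_printoptions(precision=4,suppress=True)
p=bot.grab_frame('top')
a,b=onz(p,(249.6,218),.016),onz(p,(312.4,225.6),.016); e=a-b; print('front edge',a,b,np.linalg.norm(e),'yaw',np.degrees(np.arctan2(e[1],e[0]))-90)
yr=np.arctan2(e[1],e[0])-np.pi/2
print('mouth from corner mid', (a+b)[:2]/2+R.from_euler('z',yr).apply([43.8e-3-.058,.042,0])[:2], 'ring',onz(p,(266.0,223.8),.0406))
f=lambda x,y:(365+(x-450)/5-.4,205+y/5-.4)
k=[onz(p,f(*q),.012)[:2] for q in [(523,50),(634,62),(622,234),(511,226)]]
k=np.array(k);e=(k[0]+k[1]-k[2]-k[3])/2;print('rest',k.mean(0),np.linalg.norm(e),np.degrees(np.arctan2(e[1],e[0])))
ti=onz(p,f(568,355),.048);print('tip',ti)
print(rel([.45,.2,.26],np.radians(175.5)))
E
```

```text
front edge [0.4991 0.2366 0.016 ] [0.4775 0.0396 0.016 ] 0.198170890623205 yaw -6.2661125487022815
mouth from corner mid [0.4788 0.1814] ring [0.4808 0.182  0.0406]
rest [ 0.4566 -0.2017] 0.10940749973611241 -4.253838333283894
tip [ 0.328  -0.1918  0.048 ]
(array([-349.7, -278.3,  -28.7]), np.float64(-16.288241695774445))
```

>>> carry_out([
  [[-0.35, -0.278, -0.029, -16.3], [-0.35, -0.278, -0.029, -16.3], [-0.35, -0.278, -0.029, -16.3], [-0.35, -0.278, -0.029, -16.3], [-0.35, -0.278, -0.029, -16.3], [-0.35, -0.278, -0.029, -16.3], [-0.35, -0.278, -0.029, -16.3], [-0.35, -0.278, -0.029, -16.3], [-0.35, -0.278, -0.029, -16.3], [-0.35, -0.278, -0.029, -16.3], [-0.35, -0.278, -0.029, -16.3], [-0.35, -0.278, -0.029, -16.3]],
], grip=0.05)

```text
clock: 2.8
position: [0.4533, 0.1944, 0.2609]
tool_rot: [-3.14, 0.002, 3.056]
force: [0.3, -0.6, 0.1]
grip_width: 0.0504
finger_force: 0.0
```

Run:
```python
from h import *
np.set_printoptions(precision=4,suppress=True)
s=bot.observe(); print(s['clock'],s['position'],s['tool_rot'],s['force'],s['grip_width'])
w=bot.grab_frame('wrist'); save(w,'w1')
for l in ['recess_mouth','reset_button_top']: print(l,[(r['position'],r['conf']) for r in bot.spot_point(w,l)[:2]])
print(proj(w,[.480,.1817,.0406]))
u=R.from_euler('z',-4.25,degrees=True).apply([-1,0,0])
print(rel(np.array([.4565,-.2015,.13])+u*.010,np.radians(175.7)))
```

```text
2.8 [0.4533 0.1944 0.2609] [-3.1404  0.002   3.0559] [ 0.3314 -0.6318  0.1173] 0.050359234824913945
recess_mouth [([315.5, 198.2], 0.89)]
reset_button_top []
[310.5348 198.4246]
(array([ -27.8, -400.3,  130.2]), np.float64(-0.20656849312771897))
```

View pics/w1.png

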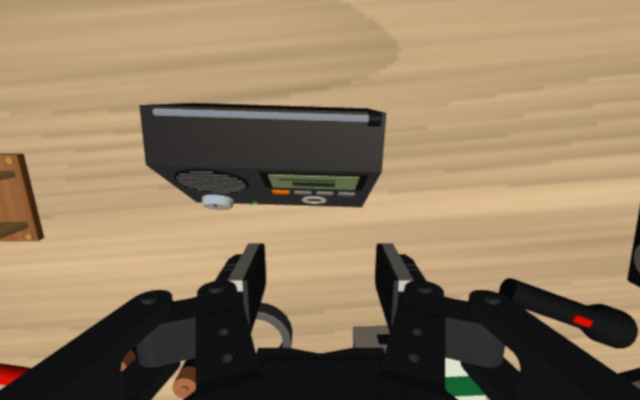

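The wrist picture shows the ring at (314.5, 200), within 4 px of where my estimate puts it, and the jaw is open above the bench. I go sideways past the radio first, then down.

>>> carry_out([
  [[-0.028, -0.4, 0, -0.2], [-0.028, -0.4, 0, -0.2], [-0.028, -0.4, 0, -0.2], [-0.028, -0.4, 0, -0.2], [-0.028, -0.4, 0, -0.2], [-0.028, -0.4, 0, -0.2], [-0.028, -0.4, 0, -0.2], [-0.028, -0.4, 0, -0.2], [-0.028, -0.4, 0.06, -0.2], [-0.028, -0.4, 0.12, -0.2], [-0.028, -0.4, 0.12, -0.2], [-0.028, -0.4, 0.12, -0.2]],
])

```text
clock: 3.95
position: [0.4455, -0.2008, 0.1363]
tool_rot: [3.141, -0.004, 3.067]
force: [-0.3, -0.7, -1.1]
grip_width: 0.05
finger_force: 0.0
```

Run:
```python
from h import *
np.set_printoptions(precision=4,suppress=True)
w=bot.grab_frame('wrist'); save(w,'w2')
s=bot.observe(); print(s['clock'],s['position'],s['tool_rot'],s['force'],s['qd'])
hsv=cv2.cvtColor(w['pixels'],cv2.COLOR_RGB2HSV)
m=cv2.inRange(hsv,(24,140,90),(34,255,255))
ys,xs=np.nonzero(m); W=np.array([onz(w,(x,y),.056)[:2] for x,y in zip(xs,ys)])
c=W.mean(0);u,_,vt=np.linalg.svd(W-c,full_matrices=False);t=(W-c)@vt[0]
print('mid',c+vt[0]*(t.max()+t.min())/2,np.ptp(t),np.ptp((W-c)@vt[1]),np.degrees(np.arctan2(vt[0][1],vt[0][0])))
u=R.from_euler('z',-4.25,degrees=True).apply([-1,0,0])
print(proj(w,np.array([.4565,-.2015,.048])+u*.129), rel(np.array([.4565,-.2015,.029])+u*.010,np.radians(175.7)))
```

```text
4.0 [ 0.4451 -0.2008  0.1355] [ 3.1408 -0.006   3.0668] [-3.6637  0.5264 -3.9948] [-0.0468 -0.0777  0.0081 -0.0308  0.0305  0.113  -0.0671]
mid [ 0.4552 -0.1986] 0.10644693541192574 0.015100701575313825 -4.3946203520742735
[319.1641  27.7224] (array([ -2.1,   0.1, 106.5]), np.float64(0.01399016051047397))
```

View pics/w2.png

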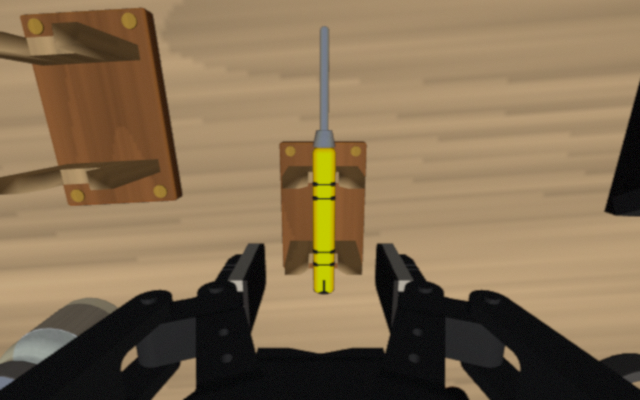

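The wrist picture shows the probe centred between the fingers, with the pin tip at (324, 28) and the handle along x = 324. I descend and grip lightly.

>>> carry_out([
  [[0, 0.001, 0.04, 0], [0, 0.001, 0.08, 0], [0, 0.001, 0.105, 0], [0, 0.001, 0.111, 0], [0, 0.001, 0.111, 0], [0, 0.001, 0.111, 0]],
])

```text
clock: 4.5
position: [0.448, -0.1994, 0.0307]
tool_rot: [-3.142, 0.001, 3.068]
force: [-0.6, -1.1, -0.5]
grip_width: 0.0496
finger_force: 0.0
```

>>> carry_out([
  [[0, 0, 0, 0], [0, 0, 0, 0], [0, 0, 0, 0], [0, 0, 0, 0], [0, 0, 0, 0], [0, 0, 0, 0]],
], grip=0.01, grip_force=25)

```text
clock: 5.0
position: [0.4479, -0.1999, 0.0307]
tool_rot: [-3.141, 0.002, 3.067]
force: [-1.7, 2.1, 16.7]
grip_width: 0.0156
finger_force: 27.2
```

>>> carry_out([
  [[0, 0, -0.03, 0], [0, 0, -0.07, 0], [0, 0, -0.075, 0], [0.02, 0.01, -0.075, 0], [0.048, 0.022, -0.075, 0], [0.048, 0.022, -0.05, 0], [0.048, 0.022, -0.03, 0], [0.048, 0.022, -0.03, 0]],
])

```text
clock: 5.67
position: [0.3999, -0.1737, 0.0578]
tool_rot: [3.141, -0.002, 3.067]
force: [-0.5, 0.5, -0.7]
grip_width: 0.0154
finger_force: 24.8
```

```bash
cat >> h.py <<'E'
def pintip(p,guess,r=40):
    pass
E
python3 - <<'E'
from h import *
np.set_printoptions(precision=4,suppress=True)
s=bot.observe(); print(s['clock'],s['position'],s['tool_rot'],s['force'],s['grip_width'])
w=bot.grab_frame('wrist'); t=bot.grab_frame('side')
g=s['position']+[0,0,.019]; u=R.from_euler('z',s['tool_rot'][2]).apply([1,0,0]);print(g,'tip est',g+.121*u)
a=w['pixels'][0:400,160:480]; q=proj(t,g+.05*u).astype(int); print(q)
x0,y0=q-[60,45]; b=cv2.resize(t['pixels'][y0:y0+100,x0:x0+100],(400,400),interpolation=cv2.INTER_CUBIC)
cv2.imwrite('pics/c3.png',cv2.cvtColor(np.hstack([a,b]),cv2.COLOR_RGB2BGR)); print(x0,y0)
E
```

```text
5.6667 [ 0.3999 -0.1737  0.0578] [ 3.141  -0.002   3.0672] [-0.4902  0.4832 -0.6741] 0.015358510154387165
[ 0.3999 -0.1737  0.0768] tip est [ 0.2793 -0.1647  0.0768]
[309 284]
249 239
```

View pics/c3.png

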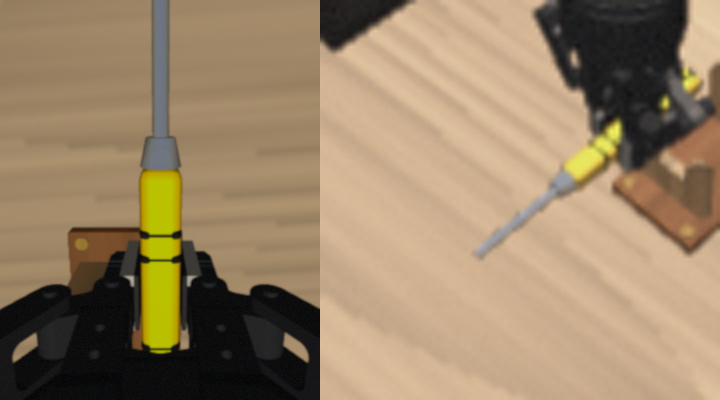

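The crops show the probe gripped straight and level, with the pin pointing away and its tip at about (289, 303) in the side picture. I now press the handle's rear on the cheek's shoulder to tilt the tip down.

>>> carry_out([
  [[0, 0, 0.004, 0], [0, 0, 0.008, 0], [0, 0, 0.011, 0], [0, 0, 0.013, 0], [0, 0, 0.0145, 0], [0, 0, 0.0155, 0], [0, 0, 0.0155, 0]],
])

```text
clock: 6.35
position: [0.4008, -0.1745, 0.0442]
tool_rot: [-3.141, 0.0, 3.066]
force: [-3.9, 0.5, 10.4]
grip_width: 0.0155
finger_force: 28.4
```

Run:
```python
from h import *
np.set_printoptions(precision=4,suppress=True)
s=bot.observe(); print(s['clock'],s['position'],s['tool_rot'],s['force'],s['grip_width'])
w=bot.grab_frame('wrist'); t=bot.grab_frame('side')
g=s['position']+[0,0,.019]; u=R.from_euler('z',s['tool_rot'][2]).apply([1,0,0])
for a in (0,10,20,25,30): print(a,proj(t,g+.121*(np.cos(np.radians(a))*u-[0,0,np.sin(np.radians(a))])))
x0,y0=249,239; b=cv2.resize(t['pixels'][y0:y0+100,x0:x0+100],(400,400),interpolation=cv2.INTER_CUBIC)
cv2.imwrite('pics/c4.png',cv2.cvtColor(np.hstack([w['pixels'][:,160:480],b]),cv2.COLOR_RGB2BGR))
```

```text
6.35 [ 0.4008 -0.1745  0.0442] [-3.1415  0.0002  3.0664] [-3.8961  0.511  10.4338] 0.015458033695332812
0 [288.2751 305.6199]
10 [289.2948 309.9816]
20 [291.3756 313.1705]
25 [292.7802 314.3063]
30 [294.4064 315.1325]
```

View pics/c4.png

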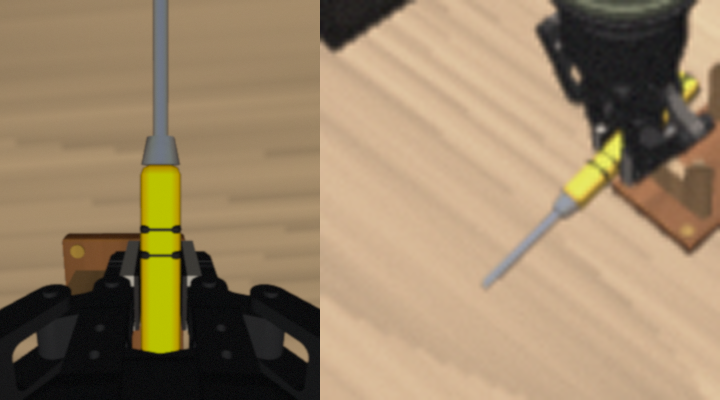

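The tip now sits at about (291, 310.5) in the side picture, roughly 13° down. I press further.

>>> carry_out([
  [[0, 0, 0.001, 0], [0, 0, 0.002, 0], [0, 0, 0.003, 0], [0, 0, 0.004, 0], [0, 0, 0.0045, 0], [0, 0, 0.0045, 0]],
])

```text
clock: 6.95
position: [0.401, -0.1744, 0.0398]
tool_rot: [-3.141, 0.001, 3.066]
force: [-3.9, -0.3, 12.7]
grip_width: 0.0155
finger_force: 30.4
```

>>> carry_out([
  [[0, 0, -0.02, 0], [0, 0, -0.06, 0], [0, 0, -0.1, 0], [0, 0, -0.1, 0], [0, 0, -0.1, 0]],
], grip_force=90)

```text
clock: 7.37
position: [0.4021, -0.1745, 0.1413]
tool_rot: [-3.141, 0.005, 3.067]
force: [-0.0, -0.1, -1.4]
grip_width: 0.0146
finger_force: 88.2
```

```bash
cat > m.py <<'E'
from h import *
np.set_printoptions(precision=4,suppress=True)
s=bot.observe(); print(s['clock'],s['position'],s['tool_rot'],s['force'],s['grip_width'])
P={n:bot.grab_frame(n) for n in('top','side','wrist')}
g=s['position']+[0,0,.019]; u=R.from_euler('z',s['tool_rot'][2]).apply([1,0,0])
C=[]
for n,sc in(('top',5),('side',5)):
    t=P[n]; q=proj(t,g+.121*(.92*u-[0,0,.39])).astype(int); x0,y0=q-[38,38]
    C.append(cv2.resize(t['pixels'][y0:y0+76,x0:x0+76],(380,380),interpolation=cv2.INTER_CUBIC)); print(n,x0,y0)
    for a in (0,15,20,25,30): print(a,proj(t,g+.121*(np.cos(np.radians(a))*u-[0,0,np.sin(np.radians(a))])))
cv2.imwrite('pics/c5.png',cv2.cvtColor(np.hstack(C),cv2.COLOR_RGB2BGR))
E
python3 m.py
```

```text
7.3667 [ 0.4021 -0.1745  0.1413] [-3.1411  0.0046  3.067 ] [-0.0486 -0.1385 -1.4015] 0.014610687107689124
top 345 252
0 [385.9725 296.3853]
15 [384.1641 293.3375]
20 [383.6492 291.7347]
25 [383.1826 289.8684]
30 [382.7664 287.7581]
side 252 252
0 [286.4555 281.2319]
15 [288.545  288.2327]
20 [289.794  289.9415]
25 [291.2941 291.3241]
30 [293.0273 292.377 ]
```

View pics/c5.png

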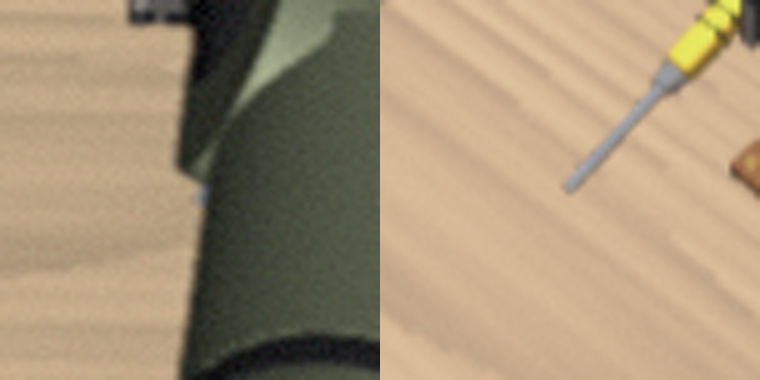

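The tip shows at (289.6, 289.4) in the side picture, so the pin points about 20–25° down. The top view is mostly hidden by the arm. Next I go in front of the radio at height.

>>> carry_out([
  [[0, 0, -0.035, 2], [-0.02, 0.04, -0.079, 2], [-0.182, 0.356, -0.079, 2], [-0.182, 0.356, -0.079, 2], [-0.182, 0.356, -0.079, 2], [-0.182, 0.356, -0.079, 2], [-0.182, 0.356, -0.079, 2], [-0.182, 0.356, -0.079, 2], [-0.182, 0.356, -0.079, 2], [-0.182, 0.356, -0.079, 2], [-0.182, 0.356, -0.079, 2], [-0.182, 0.356, -0.079, 2]],
])

```text
clock: 8.52
position: [0.6102, 0.1746, 0.2158]
tool_rot: [3.14, -0.002, 3.039]
force: [-0.8, -0.2, -2.0]
grip_width: 0.0147
finger_force: 88.2
```

>>> carry_out([
  [[0, 0, 0, 0], [0, 0, 0, 0], [0, 0, 0, 0]],
])

```text
clock: 8.77
position: [0.6085, 0.1658, 0.2174]
tool_rot: [-3.14, -0.001, 3.03]
force: [0.8, -0.5, -0.7]
grip_width: 0.0146
finger_force: 88.2
```

Run:
```python
from h import *
np.set_printoptions(precision=4,suppress=True)
s=bot.observe(); print(s['clock'],s['position'],s['tool_rot'],s['force'])
P={n:bot.grab_frame(n) for n in('top','side','wrist')}
for n in P: print(n,[(r['position'],r['conf']) for r in bot.spot_point(P[n],'recess_mouth')[:2]], proj(P[n],[.480,.1817,.0406]))
g=s['position']+[0,0,.019]; u=R.from_euler('z',s['tool_rot'][2]).apply([1,0,0])
for n in P:
  print(n,[proj(P[n],g+.121*(np.cos(np.radians(a))*u-[0,0,np.sin(np.radians(a))])) for a in (20,25)])
t=P['side']; q=proj(t,g+.09*u-[0,0,.05]).astype(int); x0,y0=q-[40,40]; print(x0,y0)
b=cv2.resize(t['pixels'][y0:y0+80,x0:x0+80],(400,400),interpolation=cv2.INTER_CUBIC)
cv2.imwrite('pics/c6.png',cv2.cvtColor(np.hstack([P['wrist']['pixels'][:,120:520],b]),cv2.COLOR_RGB2BGR))
```

```text
8.7667 [0.6085 0.1658 0.2174] [-3.1405 -0.0014  3.0304] [ 0.7826 -0.4912 -0.6545]
top [([395.2, 150.8], 0.4)] [266.0949 224.0477]
side [([249.8, 199.5], 0.96), ([279.4, 152.4], 0.27)] [249.2825 198.64  ]
wrist [([323.5, 36.8], 0.83)] [320.7842  37.4962]
top [array([260.7471, 216.416 ]), array([261.4109, 215.1309])]
side [array([248.1571, 156.0343]), array([249.7319, 158.1047])]
wrist [array([318.4234,   0.4108]), array([318.5244,  16.72  ])]
215 114
```

View pics/c6.png

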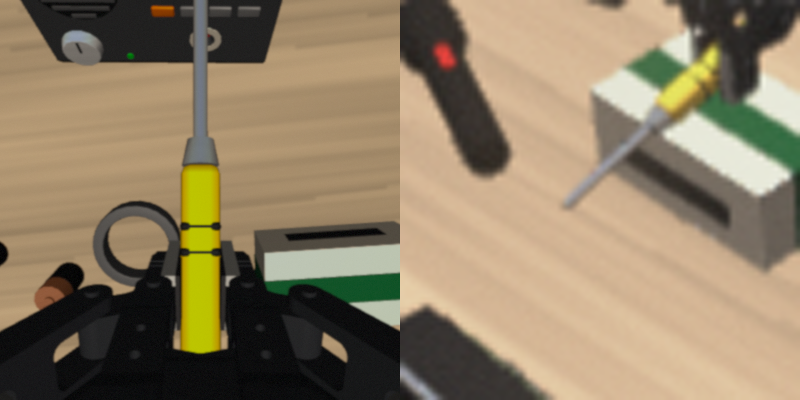

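The wrist picture has the ring at (325, 39) and the pin at column 320. The side picture has the tip at (248, 155), which fits a tilt of about 19°. I go down to 20 mm in front of the recess.

>>> carry_out([
  [[0.001, 0.0023, 0.04, 0], [0.001, 0.0023, 0.08, 0], [0.001, 0.0023, 0.115, 0], [0.001, 0.0023, 0.14, 0], [0.001, 0.0023, 0.1467, 0], [0.001, 0.0023, 0.1467, 0], [0.001, 0.0023, 0.1467, 0], [0.001, 0.0023, 0.1467, 0]],
])

```text
clock: 9.73
position: [0.6093, 0.1698, 0.0736]
tool_rot: [3.14, 0.002, 3.032]
force: [-0.3, -0.3, -0.2]
grip_width: 0.0146
finger_force: 88.2
```

```bash
cat > q.py <<'E'
from h import *
import sys
np.set_printoptions(precision=4,suppress=True)
s=bot.observe(); print(s['clock'],s['position'],s['tool_rot'],s['force'])
P={n:bot.grab_frame(n) for n in('top','side')}
g=s['position']+[0,0,.019]; u=R.from_euler('z',s['tool_rot'][2]).apply([1,0,0])
M=np.array([.48,.1825,.0406]);n=np.array([.861,-.094,.5]);p=np.array([-.497,.0545,.866])
H=g+.118*(np.cos(np.radians(19))*u-[0,0,np.sin(np.radians(19))]); d=H-M
print('s',d@n*1e3,'a',d@p*1e3,'lat',d@np.cross(p,n)*1e3)
C=[]
for k in P:
  t=P[k];print(k,'tip',[proj(t,g+.121*(np.cos(np.radians(a))*u-[0,0,np.sin(np.radians(a))])) for a in (15,20,25)],'M',proj(t,M))
  x0,y0=proj(t,M).astype(int)-[20,28]; print(x0,y0)
  C.append(cv2.resize(t['pixels'][y0:y0+48,x0:x0+48],(384,384),interpolation=cv2.INTER_CUBIC))
cv2.imwrite('pics/%s.png'%sys.argv[1],cv2.cvtColor(np.hstack(C),cv2.COLOR_RGB2BGR))
E
python3 q.py c7
```

```text
9.7333 [0.6093 0.1698 0.0736] [3.1405 0.0024 3.0317] [-0.282  -0.2977 -0.2043]
s 22.68606341992557 a 2.589015502112166 lat 1.4974563413726902
top tip [array([265.1009, 219.4684]), array([265.6328, 218.581 ]), array([266.1813, 217.4236])] M [265.8341 224.0449]
245 196
side tip [array([251.5985, 191.0451]), array([252.8227, 192.9852]), array([254.2557, 194.6841])] M [249.0931 198.5133]
229 170
```

View pics/c7.png

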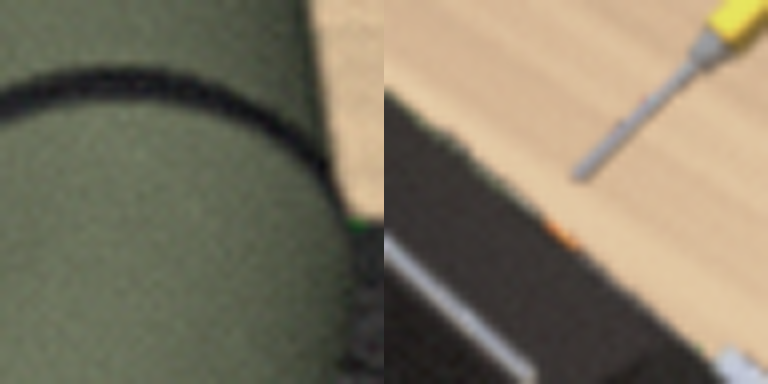

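The side picture shows the tip at (253.1, 192.5), matching my 19–20° model to within half a pixel. The top view is hidden by the arm. I close in along the bore.

>>> carry_out([
  [[0.004, -0.001, 0.003, 0], [0.008, -0.001, 0.006, 0], [0.0115, -0.001, 0.009, 0], [0.0136, -0.001, 0.01, 0], [0.0136, -0.001, 0.01, 0], [0.0136, -0.001, 0.01, 0]],
])

```text
clock: 10.33
position: [0.5945, 0.1701, 0.0616]
tool_rot: [-3.142, -0.0, 3.032]
force: [-0.4, -0.1, -1.2]
grip_width: 0.0147
finger_force: 88.2
```

```bash
sed 's/^C=\[\]/sys.exit()/' q.py > q2.py; sed -i '/^P=/d' q2.py; python3 q2.py
```

```text
10.3333 [0.5945 0.1701 0.0616] [-3.1415 -0.0001  3.032 ] [-0.3866 -0.1291 -1.2163]
s 3.86557398044803 a -0.44751335798658687 lat 0.1857974376044713
```

>>> carry_out([
  [[0, 0, 0, 0], [0, 0, 0, 0]],
])

```text
clock: 10.5
position: [0.5947, 0.17, 0.0617]
tool_rot: [3.142, 0.0, 3.032]
force: [0.1, -0.3, -1.1]
grip_width: 0.015
finger_force: 88.2
```

```bash
python3 q2.py
```

```text
10.5 [0.5947 0.17   0.0617] [3.1416 0.0002 3.0317] [ 0.1258 -0.3339 -1.1113]
s 4.164298241826465 a -0.48651376166823024 lat 0.13277593120077258
```

>>> carry_out([
  [[0.0006, 0.0003, -0.001, 0], [0.0015, 0.0003, -0.0005, 0], [0.0023, 0.0003, 0, 0], [0.0032, 0.0003, 0.0005, 0], [0.0032, 0.0003, 0.0005, 0]],
])

```text
clock: 10.92
position: [0.5913, 0.1708, 0.061]
tool_rot: [3.141, -0.0, 3.032]
force: [-0.3, 1.3, -2.9]
grip_width: 0.0144
finger_force: 88.0
```

>>> carry_out([
  [[0.0009, 0, 0.0005, 0], [0.0017, 0, 0.001, 0], [0.0026, 0, 0.0015, 0], [0.0026, 0, 0.0015, 0]],
])

```text
clock: 11.25
position: [0.5889, 0.171, 0.0596]
tool_rot: [3.141, 0.0, 3.032]
force: [3.4, 0.8, -2.0]
grip_width: 0.0149
finger_force: 88.1
```

```bash
python3 q2.py
```

```text
11.25 [0.5889 0.171  0.0596] [3.1415 0.0004 3.0318] [ 3.3654  0.7693 -1.9593]
s -1.9374141882655953 a 0.6764627941715753 lat 0.4931220067975412
```

The tip is already 5 mm past the front's level with only a light force, so it is in the bore and on the button. I press in small steps.

>>> carry_out([
  [[0.0009, 0, 0.0005, 0], [0.0017, 0, 0.001, 0], [0.0017, 0, 0.001, 0], [0.0017, 0, 0.001, 0]],
])

```text
clock: 11.58
position: [0.5874, 0.1712, 0.0587]
tool_rot: [3.141, 0.0, 3.032]
force: [4.2, 0.4, -1.8]
grip_width: 0.0143
finger_force: 88.2
```

>>> carry_out([
  [[0.0009, 0, 0.0005, 0], [0.0009, 0, 0.0005, 0], [0.0009, 0, 0.0005, 0]],
])

```text
clock: 11.83
position: [0.5865, 0.1713, 0.0582]
tool_rot: [3.141, 0.0, 3.032]
force: [4.6, 0.2, -1.5]
grip_width: 0.0148
finger_force: 88.2
```

```bash
python3 q2.py
```

```text
11.8333 [0.5865 0.1713 0.0582] [3.1415 0.0004 3.0318] [ 4.6139  0.1803 -1.4586]
s -4.817464659398856 a 0.6796363368251563 lat 0.5020991495725953
```

>>> carry_out([
  [[0.0004, 0, 0.0003, 0], [0.0004, 0, 0.0003, 0], [0.0004, 0, 0.0003, 0]],
])

```text
clock: 12.08
position: [0.5862, 0.1713, 0.058]
tool_rot: [3.141, 0.001, 3.032]
force: [6.3, 1.3, -1.1]
grip_width: 0.0144
finger_force: 88.2
```

>>> carry_out([
  [[0.0004, 0, 0.0002, 0], [0.0004, 0, 0.0002, 0], [0.0004, 0, 0.0002, 0]],
])

```text
clock: 12.33
position: [0.586, 0.1713, 0.0578]
tool_rot: [3.141, 0.001, 3.032]
force: [5.9, 1.0, -0.9]
grip_width: 0.0145
finger_force: 88.2
```

>>> carry_out([
  [[0.0002, 0, 0.0001, 0], [0.0003, 0, 0.0002, 0], [0.0003, 0, 0.0002, 0], [0.0003, 0, 0.0002, 0]],
])

```text
clock: 12.67
position: [0.5858, 0.1713, 0.0577]
tool_rot: [3.141, 0.001, 3.032]
force: [6.8, 0.7, -0.1]
grip_width: 0.0145
finger_force: 88.2
```

```bash
python3 q2.py;python3 -c "
from h import *
print(bot.observe()['moment'])"
```

```text
12.6667 [0.5858 0.1713 0.0577] [3.1413 0.0012 3.0317] [ 6.797   0.6691 -0.0822]
s -5.66614513549595 a 0.5751244157510438 lat 0.5197442453850334
[ 0.09827252 -1.54237996 -0.06899635]
```

The force slope jumped at about 5 mm of travel, which is the hard stop, and the load is now about 7 N. I hold here.

>>> carry_out([
  [[0, 0, 0, 0], [0, 0, 0, 0], [0, 0, 0, 0], [0, 0, 0, 0], [0, 0, 0, 0], [0, 0, 0, 0], [0, 0, 0, 0], [0, 0, 0, 0], [0, 0, 0, 0], [0, 0, 0, 0], [0, 0, 0, 0], [0, 0, 0, 0]],
])

```text
clock: 13.67
position: [0.5858, 0.1713, 0.0577]
tool_rot: [3.141, 0.001, 3.032]
force: [6.2, 0.5, -0.3]
grip_width: 0.0143
finger_force: 88.2
```

>>> carry_out([
  [[0, 0, 0, 0], [0, 0, 0, 0], [0, 0, 0, 0], [0, 0, 0, 0], [0, 0, 0, 0], [0, 0, 0, 0], [0, 0, 0, 0], [0, 0, 0, 0], [0, 0, 0, 0], [0, 0, 0, 0], [0, 0, 0, 0], [0, 0, 0, 0]],
])

```text
clock: 14.67
position: [0.5858, 0.1713, 0.0577]
tool_rot: [3.141, 0.001, 3.032]
force: [6.7, -0.3, 0.2]
grip_width: 0.0147
finger_force: 88.2
```

I push half a millimetre more to be sure of the stop and hold again.

>>> carry_out([
  [[0.0002, 0, 0.0001, 0], [0.0004, 0, 0.0002, 0], [0.0004, 0, 0.0002, 0], [0.0004, 0, 0.0002, 0], [0.0004, 0, 0.0002, 0], [0.0004, 0, 0.0002, 0], [0.0004, 0, 0.0002, 0], [0.0004, 0, 0.0002, 0], [0.0004, 0, 0.0002, 0], [0.0004, 0, 0.0002, 0], [0.0004, 0, 0.0002, 0], [0.0004, 0, 0.0002, 0]],
])

```text
clock: 15.67
position: [0.5854, 0.1713, 0.0575]
tool_rot: [3.141, 0.001, 3.032]
force: [7.8, 0.4, -1.4]
grip_width: 0.0145
finger_force: 88.3
```

>>> carry_out([
  [[0, 0, 0, 0], [0, 0, 0, 0], [0, 0, 0, 0], [0, 0, 0, 0], [0, 0, 0, 0], [0, 0, 0, 0], [0, 0, 0, 0], [0, 0, 0, 0], [0, 0, 0, 0], [0, 0, 0, 0], [0, 0, 0, 0], [0, 0, 0, 0]],
])

```text
clock: 16.67
position: [0.5854, 0.1714, 0.0575]
tool_rot: [3.141, 0.001, 3.032]
force: [7.5, 0.1, -0.0]
grip_width: 0.0145
finger_force: 88.3
```

>>> carry_out([
  [[0, 0, 0, 0], [0, 0, 0, 0], [0, 0, 0, 0], [0, 0, 0, 0]],
])

```text
clock: 17.0
position: [0.5854, 0.1714, 0.0575]
tool_rot: [3.141, 0.001, 3.032]
force: [7.0, -0.2, -0.2]
grip_width: 0.0145
finger_force: 88.3
```

Run:
```python
from h import *
t=bot.grab_frame('side'); a=cv2.cvtColor(cv2.imread('pics/side.png'),cv2.COLOR_BGR2GRAY).astype(np.float32); b=cv2.cvtColor(t['pixels'],cv2.COLOR_RGB2GRAY).astype(np.float32)
for nm,(x0,y0,x1,y1) in {'radio':(205,178,258,235),'ref':(330,320,420,375)}.items(): print(nm,cv2.phaseCorrelate(a[y0:y1,x0:x1].copy(),b[y0:y1,x0:x1].copy(),cv2.createHanningWindow((x1-x0,y1-y0),cv2.CV_32F)))
```

```text
radio ((0.014573579888583765, 0.16889396728219452), 0.9268775257063501)
ref ((-0.06114456594173845, -0.17995391342012113), 0.989540630976359)
```

>>> carry_out([
  [[-0.0009, 0, -0.0005, 0], [-0.0009, 0, -0.0005, 0], [-0.0009, 0, -0.0005, 0]],
])

```text
clock: 17.3
position: [0.586, 0.1713, 0.0578]
tool_rot: [3.141, 0.001, 3.032]
force: [5.5, 1.1, -0.6]
grip_width: 0.0145
finger_force: 88.2
```

>>> carry_out([
  [[-0.0009, 0, -0.0005, 0], [-0.0017, 0, -0.001, 0], [-0.0017, 0, -0.001, 0]],
])

```text
clock: 17.55
position: [0.5874, 0.1711, 0.0587]
tool_rot: [-3.142, -0.0, 3.032]
force: [3.6, 1.0, -1.4]
grip_width: 0.0149
finger_force: 88.1
```

>>> carry_out([
  [[-0.0009, 0, -0.0005, 0], [-0.0017, 0, -0.001, 0], [-0.0017, 0, -0.001, 0]],
])

```text
clock: 17.8
position: [0.5891, 0.1709, 0.0597]
tool_rot: [-3.142, -0.0, 3.032]
force: [3.4, 0.6, -2.8]
grip_width: 0.0146
finger_force: 88.1
```

>>> carry_out([
  [[-0.0009, 0, -0.0005, 0], [-0.0017, 0, -0.001, 0], [-0.0017, 0, -0.001, 0]],
])

```text
clock: 18.05
position: [0.5906, 0.1707, 0.0606]
tool_rot: [-3.141, -0.0, 3.032]
force: [1.4, 1.5, -3.3]
grip_width: 0.0147
finger_force: 88.0
```

The stiff region starts about 5 mm after first contact on both strokes, so the button was fully in, and the radio has not moved. I back out along the bore, then go up.

>>> carry_out([
  [[-0.009, 0, -0.005, 0], [-0.02, 0, -0.0115, 0], [-0.035, 0, -0.02, 0], [-0.035, 0, -0.06, 0], [-0.035, 0, -0.1, 0], [-0.035, 0, -0.14, 0], [-0.035, 0, -0.16, 0], [-0.035, 0, -0.16, 0]],
])

```text
clock: 18.72
position: [0.6279, 0.1668, 0.2266]
tool_rot: [3.139, 0.007, 3.031]
force: [-0.6, -0.3, -1.0]
grip_width: 0.0147
finger_force: 88.2
```

Run:
```python
from h import *
s=bot.observe(); print(s['clock'],s['position'],s['tool_rot'])
u=R.from_euler('z',-4.25,degrees=True).apply([-1,0,0])
print(rel(np.array([.4565,-.2005,.2])+u*.008,np.radians(175.7)))
```

```text
18.7167 [0.62793102 0.16682529 0.22655918] [3.13878119 0.00662708 3.03133818]
(array([ 138.1, -384.3,   24.6]), np.float64(-2.01711618193724))
```

>>> carry_out([
  [[0.138, -0.384, 0, -2], [0.138, -0.384, 0, -2], [0.138, -0.384, 0, -2], [0.138, -0.384, 0, -2], [0.138, -0.384, 0, -2], [0.138, -0.384, 0, -2], [0.138, -0.384, 0, -2], [0.138, -0.384, 0, -2], [0.138, -0.384, 0, -2], [0.138, -0.384, 0.025, -2], [0.138, -0.384, 0.05, -2], [0.138, -0.384, 0.05, -2]],
])

```text
clock: 19.72
position: [0.4438, -0.201, 0.1678]
tool_rot: [3.141, -0.005, 3.063]
force: [-0.3, 0.9, -1.7]
grip_width: 0.0147
finger_force: 88.3
```

>>> carry_out([
  [[0, 0, 0.03, 0], [0, 0, 0.06, 0], [0, 0, 0.07, 0], [0, 0, 0.07, 0], [0, 0, 0.07, 0], [0, 0, 0.07, 0]],
])

```text
clock: 20.22
position: [0.4472, -0.1998, 0.1023]
tool_rot: [-3.141, 0.002, 3.067]
force: [0.7, -0.1, -1.0]
grip_width: 0.0148
finger_force: 88.3
```

Run:
```python
from h import *
w=bot.grab_frame('wrist'); sd=bot.grab_frame('side'); s=bot.observe(); print(s['clock'],s['position'],s['tool_rot'],s['force'])
print(rel([.448,-.1999,.0307],3.067))
x0,y0=290,215; b=cv2.resize(sd['pixels'][y0:y0+100,x0:x0+100],(400,400),interpolation=cv2.INTER_CUBIC)
cv2.imwrite('pics/c8.png',cv2.cvtColor(np.hstack([w['pixels'][:,160:480],b]),cv2.COLOR_RGB2BGR))
```

```text
20.3167 [ 0.44715847 -0.1997834   0.10216805] [-3.14122971e+00  2.09011979e-03  3.06698773e+00] [-0.12601329 -0.21625811 -1.71138405]
(array([-0.7, -0. , 71.5]), np.float64(-0.0007028779022277831))
```

View pics/c8.png

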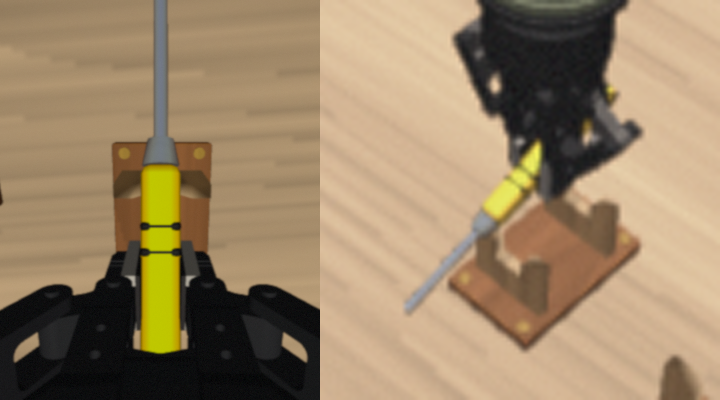

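The probe is centred over the notches (handle at column 321, rest symmetric about it), still tilted. I lower it with a light grip so that the front notch levels it.

>>> carry_out([
  [[-0.0007, 0, 0.025, 0], [-0.0007, 0, 0.042, 0], [-0.0007, 0, 0.048, 0], [-0.0007, 0, 0.053, 0], [-0.0007, 0, 0.057, 0], [-0.0007, 0, 0.06, 0], [-0.0007, 0, 0.063, 0], [-0.0007, 0, 0.066, 0], [-0.0007, 0, 0.068, 0], [-0.0007, 0, 0.07, 0], [-0.0007, 0, 0.071, 0], [-0.0007, 0, 0.071, 0]],
], grip_force=22)

```text
clock: 21.32
position: [0.4495, -0.2001, 0.0313]
tool_rot: [-3.141, 0.005, 3.067]
force: [4.5, 2.2, 26.7]
grip_width: 0.0143
finger_force: 94.9
```

>>> carry_out([
  [[0, 0, 0.001, 0], [0, 0, 0.001, 0], [0, 0, 0.001, 0]],
])

```text
clock: 21.57
position: [0.4497, -0.2001, 0.0304]
tool_rot: [-3.141, 0.005, 3.067]
force: [6.0, 2.5, 27.1]
grip_width: 0.014
finger_force: 95.6
```

>>> carry_out([
  [[0, 0, 0, 0], [0, 0, 0, 0], [0, 0, 0, 0], [0, 0, 0, 0], [0, 0, 0, 0], [0, 0, 0, 0]],
], grip=0.05)

```text
clock: 22.07
position: [0.4469, -0.1997, 0.0286]
tool_rot: [3.142, -0.0, 3.067]
force: [0.3, 0.2, 0.1]
grip_width: 0.05
finger_force: 0.0
```

>>> carry_out([
  [[0, 0, -0.02, 0], [0, 0, -0.06, 0], [0, 0, -0.1, 0], [0, 0, -0.11, 0], [0, 0, -0.11, 0], [0, 0, -0.11, 0]],
])

```text
clock: 22.57
position: [0.4473, -0.1996, 0.1391]
tool_rot: [-3.141, 0.001, 3.067]
force: [0.1, -0.3, -1.2]
grip_width: 0.0497
finger_force: 0.0
```

Run:
```python
from h import *
w=bot.grab_frame('wrist'); sd=bot.grab_frame('side'); s=bot.observe(); print(s['clock'],s['position'],s['force'],s['grip_width'])
hsv=cv2.cvtColor(w['pixels'],cv2.COLOR_RGB2HSV)
m=cv2.inRange(hsv,(24,140,90),(34,255,255))
ys,xs=np.nonzero(m); W=np.array([onz(w,(x,y),.056)[:2] for x,y in zip(xs,ys)])
c=W.mean(0);u,_,vt=np.linalg.svd(W-c,full_matrices=False);t=(W-c)@vt[0]
print('mid',c+vt[0]*(t.max()+t.min())/2,np.ptp(t),np.degrees(np.arctan2(vt[0][1],vt[0][0])))
x0,y0=290,215; b=cv2.resize(sd['pixels'][y0:y0+100,x0:x0+100],(400,400),interpolation=cv2.INTER_CUBIC)
cv2.imwrite('pics/c9.png',cv2.cvtColor(np.hstack([w['pixels'][:,160:480],b]),cv2.COLOR_RGB2BGR))
```

```text
22.6667 [ 0.44653812 -0.19944607  0.13785016] [0.18216744 0.79995266 0.18290451] 0.05028511640041847
mid [ 0.45782554 -0.20017438] 0.10717376100485838 -4.330622551252011
```

View pics/c9.png

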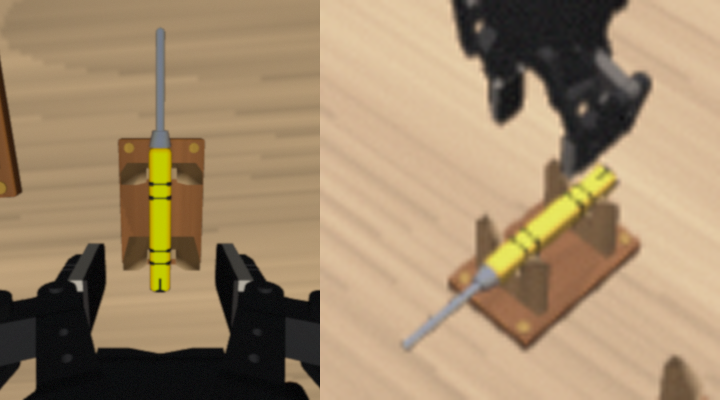

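The probe lies level in both notches, its middle within 3 mm of the rest's middle (handle at column 320, tip at (320, 32) in the wrist picture). The gripper is clear, so I hand the job in.

```bash
python3 -c "
from workcell import bot
print(bot.job_done())"
```

```text
the job is handed in; nothing more can be done
None
```

I pressed the button to its stop and held it for over four seconds at about 7 N, laid the probe back level in its rest, saw no shift of the radio in the camera check, and handed the job in at about 23 s; no verdict was returned.

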